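# Wind the pile clamp tight on the die-cut blanks

### The arm

A 6-joint arm with a two-finger parallel gripper is mounted at the origin on the work surface. World frame = base frame: x ahead of the robot, y to its left, z up, the work surface at z = 0. Lengths are in m, angles in rad, forces in N, time in s.
With the tool pointing down it reaches from about 0.35 to 0.975 m from the base axis. Payload 4.9 kg.
Tool frame: the origin (TCP) lies at the very end of the fingers, on their centre line; the grasp point (between the pads) lies 19 mm behind it; z points along the fingers, y is the line along which they close (so a half turn about z gives the same grasp; the last joint's range is limited). The gripper opens to 85 mm and grips with 20 to 120 N. Pads are 22 mm wide; open, the fingers measure 114 mm over their backs; the gripper's body (76 mm by 85 mm) begins 54 mm behind the grasp point. The pads swing forward as they close: fully open they stand 13 mm farther back than shut.
Start: joints at [-1.418, 0.053, 1.613, -0, 1.476, -0.119], TCP at [0.168, -0.602, 0.231] pointing down, gripper open.
Joint ranges: [-3.01, 3.01], [-1.01, 2.22], [0.06, 2.58], [-1.02, 4.17], [0.09, 2.62], [-3.14, 3.14]. Speed limits (rad/s): [2.57, 2.57, 3.14, 3.14, 3.14, 3.14].

### API

Orientations are given as a rotation vector (axis times angle).
In Python, from station import ctrl, imaging gives the robot as it stands.
- The arm moves only by the tool play_rows, never from a script. Its argument "series" is a list of rows, each a list of 3 entries, a list of its own where there are three numbers: the opening, from 0 (shut) to 1 (fully open), then the shift along the tool's x, y, z each as a share of 0.05 m, from -1 to 1, then the turn, a rotation vector about the tool's x, y, z each as a share of 8 degrees, from -1 to 1. In form: [[grip, [dx, dy, dz], [ax, ay, az]], ...]. A call has 1 to 8 rows; each row shifts and turns the commanded pose from where the row before left it, along the tool's axes as they then stand; what a row does not reach is not made up. A row lasts 1/8 s, in which the tool goes at most 62.5 mm and 10.7 degrees, less where a joint would pass 70% of its speed; a pose out of reach is approached as far as the arm can. A call with a number of a shift or a turn outside -1 to 1 is refused whole. A call with a gripper value outside its range is refused whole. The fingers move at their own pace and stop on an object; "force" is the grip in N (left out, the last holds). Time passes only in rows, so rows that do not move let the fingers close. It gives the time, the measured TCP pose, the force, the opening and the grip force at its end, in the units of the state.
- ctrl.get_obs(): the state, without advancing time (a new reading comes with each control period).
- imaging.get_image(name): name is "side" or "top" or "wrist"; returns a dict with "color" (384x512x3 uint8, blue, green, red), "fx", "fy", "cx", "cy" (pixels), "extrinsics" (4x4, takes a point from world to camera coordinates); the wrist camera has in their place "hand_eye" (4x4, takes a point from camera to tool coordinates, whose origin is the TCP and whose axes are the flange's). Camera axes: x right, y down, z forward; pixel columns grow to the right and rows downward; lengths in m; the calibration is good to about 2 mm. A picture is of the moment at which its call begins: read the wrist's pose just before it. There is no depth.
- ctrl.finish_job(): hands the job in; it is judged then, once.
The state is a dict: "t": time; "q": joint angles; "dq": joint speeds; "effort": joint torques, N m; "tool_pos": TCP position; "tool_rot": TCP orientation; "contact_force": force on the tool from outside, world axes, zero at the start; "wrist_torque": the same for the moment, N m; "opening": finger opening in m; "grip_force": force on a finger pad.
Only numpy, scipy, OpenCV 4.12 (cv2) and the standard library are available. Lean on these libraries where they do the work, as an engineer would, in place of code of your own. Each camera call takes 0.05 s, during which the arm holds its last target. There are 200 camera calls.

### The job

Put the loose crank onto the square shaft end of the pile clamp, pushed fully down without ramming it, and wind it clockwise through its several turns until the jaw has closed up the two piles of cardboard blanks and grips them firmly against the fence, but not so hard that the board edges are crushed. Keep the crank fully on the shaft all the while, then let go and leave it there. Do not disturb the glue bottle, the tape roll and the screwdriver on the bench.

Things in the scene. Friction and masses are not known exactly. Their poses are not given: they have to be found in the camera images.
- crank_mid (a point): Centre of the square steel boss (36 x 36 mm, 42 mm high, 21 mm half-way up) of the loose crank (about 0.45 kg), which stands upright on the bench at the start. z is up; x points from the boss along the crank arm to the handle; the boss's flat sides face +-x and +-y. The +-y sides are free to grip from above over their whole height (grip 36 mm).
- crank: The same crank, origin at the centre of the boss's underside, axes as above. In the underside is a square socket 17.6 mm wide, sides parallel to the boss, 22 mm deep, with a 1.5 mm chamfer. The flat arm, 20 mm wide, 8 mm thick, leaves the +x side 22 to 30 mm above the underside and ends 82 mm from the boss axis.
- crank_handle (a point): Centre of the crank's upright black handle, half-way up: 70 mm from the boss axis along +x, 57 mm above the boss's underside. It is a round sleeve, 20 mm in diameter, 50 mm high (32 to 82 mm above the boss's underside), that spins freely on its upright pin, so a hand holding it need not turn with the crank.
- shaft_end (a point): Top centre of the upright steel square shaft end of the clamp: 16 mm square, sides facing this frame's +-x and +-y, 20 mm high, its top 4 mm tapering to 12.8 mm. It stands on a round collar 70 mm above the bench, on which the crank's underside rests when fully on (boss centre then 1 mm above this point). The crank fits in any of four quarter-turn positions.
- clamp: The pile clamp, fixed to the bench: base plate 170 x 470 mm, 12 mm thick, and a grey gearbox 100 x 100 mm, top 65 mm above the bench, with the shaft end in its middle. Origin on the shaft axis at bench level; the jaw, piles and fence lie along its -y. The turning crank clears all of it. Push the crank down with some 5 to 20 N; 50 N is ramming.
- shaft (a joint): Turn of the shaft in rad, 0 at the start, growing clockwise seen from above, 20 mm of jaw travel a turn; 2 to 3.5 turns to grip. It does not run back. Free, it takes about 6 N across the handle (0.42 N m); once jaw, piles and fence all touch, about 4 N more per rad. Firm: 3.5 to 5 N above free running; the board edges crush at 6.4 N above. (A hand that has stopped reads 2 to 4 N less, free or loaded.)
- jaw: Steel jaw plate of the clamp on stiff springs (30 N per mm), 140 mm wide, 50 mm high. Origin at the foot of its face that meets the pile, mid-width; it moves along its own -y, away from the gearbox, as the shaft is wound.
- pile_near: The pile of brown cardboard blanks next to the jaw, 140 x 80 mm (80 along the jaw's travel), 50 mm high, loose on the base plate; origin at the centre of its underside. Behind it lie a second, equal pile and a fixed steel fence, with a slack of 0 to 14 mm at each, not reported.
- glue: White bottle 56 mm across, 130 mm high, standing on the bench, not to be disturbed; origin at the centre of its underside.
- stripper: Screwdriver lying on the bench along its x, not to be disturbed.
- tape: Roll of tape 100 mm across, 48 mm high, lying on the bench, not to be disturbed; origin at the centre of its underside.
Mind the look-alikes: they are no part of the job. What is shaped like the crank but blue or purple is not meant.

How it is judged:
By the outcome, as a careful person would: the job done as asked, in the order asked, and still so for the second after the job is handed in, with the robot touching nothing.
It also fails if it takes over 72 s, if anything falls off the work surface, if the arm or the gripper's body presses on something with over 40 N, if the wrist force passes 120 N, or if a joint passes its speed limit or range.

## Working session

There is one attempt and no reset: what is moved stays moved. The work goes in short steps, Python scripts to look and compute and a tool call to move; the robot and the scene stay as the last step left them, time stands still between calls to the robot, and variables do not carry over. Pictures are saved under pics/ and viewed, at most 10 in all, crops included, and the job is handed in when it is done.

Besides the shell and the picture viewer there is one more tool, called after "Emit:" by a JSON object that holds its "name" and its "arguments", one argument or row to a line. play_rows: Moves the arm, as the interface text tells. Shift numbers are shares of 0.05 m and turn numbers shares of 8 degrees, none past 1 either way. Its arguments: {"type":"object","properties":{"series":{"type":"array"},"force":{"type":"number"}},"required":["series"]}

```bash
mkdir -p pics; ls; python3 - <<'E'
from station import ctrl, imaging
import cv2, numpy as np, pickle
o=ctrl.get_obs(); print(o)
ims={n:imaging.get_image(n) for n in("side","top","wrist")}
pickle.dump((o,ims),open("pics/a.pkl","wb"))
for n,d in ims.items(): print(n,d["fx"],d["fy"],d["cx"],d["cy"],d.get("extrinsics",d.get("hand_eye")))
cv2.imwrite("pics/top.png",cv2.resize(ims["top"]["color"],(800,600)))
cv2.imwrite("pics/side.png",cv2.resize(ims["side"]["color"],(800,600)))
E
```

```text
pics
{'t': 0.0, 'q': array([-1.41798940e+00,  5.33760486e-02,  1.61428013e+00,  1.91083101e-05,
        1.47599013e+00, -1.19017219e-01]), 'dq': array([ 0.000384  ,  0.00121457,  0.00018596, -0.00068534, -0.00015306,
        0.00044343]), 'effort': array([ 9.18160440e-04, -3.93683410e+01, -3.70174026e+01, -3.44750208e-05,
        7.13213172e-03,  8.12741490e-06]), 'tool_pos': array([ 0.16770675, -0.60144202,  0.2300594 ]), 'tool_rot': array([-3.11058704e+00, -4.25385939e-01,  2.46086601e-05]), 'contact_force': array([-0.3411716 , -0.6646804 , -0.34584636]), 'wrist_torque': array([ 0.0101555 , -0.01450044,  0.00657658]), 'grip_force': 0.0, 'opening': 0.08527489850002123}
side 434.4960408988321 434.4960408988321 253.2938947903629 193.45194072136445 [[ 0.99455153 -0.10108976 -0.02545811 -0.53627794]
 [-0.07872722 -0.56827116 -0.81906649  0.16396819]
 [ 0.06833213  0.81660807 -0.57313347  0.92854297]
 [ 0.          0.          0.          1.        ]]
top 426.1319818254444 426.1319818254444 254.60730506491024 187.71171651076025 [[ 0.02672282 -0.9991566   0.03117652  0.07150428]
 [-0.99266701 -0.03020146 -0.11704738  0.57592705]
 [ 0.11789024 -0.02782007 -0.99263686  1.01712957]
 [ 0.          0.          0.          1.        ]]
wrist 266.8182103363548 266.8182103363548 255.43810246256578 192.41353674021968 [[ 2.20776711e-04 -9.54472878e-01 -2.98297629e-01  7.65648540e-02]
 [ 9.99999761e-01  1.54438505e-05  6.90705866e-04 -1.65991240e-04]
 [-6.54653152e-04 -2.98297711e-01  9.54472654e-01 -1.43562199e-01]
 [ 0.00000000e+00  0.00000000e+00  0.00000000e+00  1.00000000e+00]]
```

View pics/top.png

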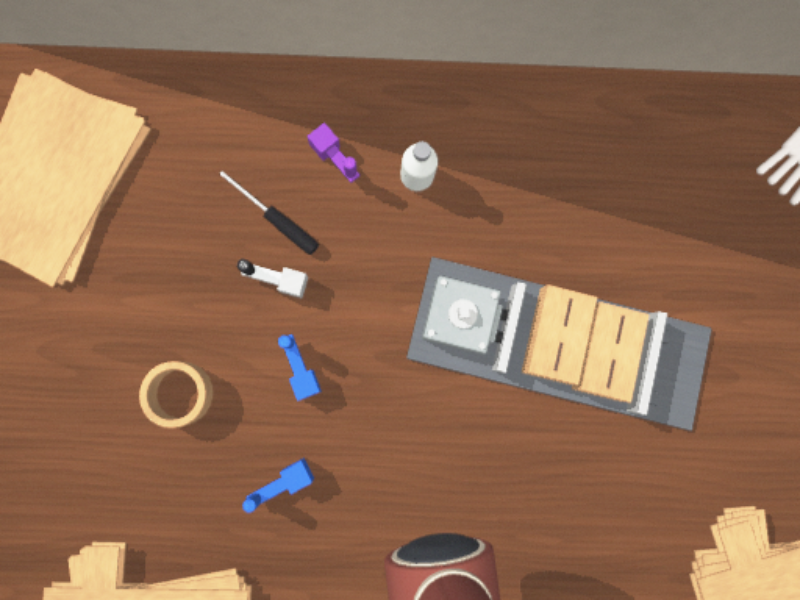

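View pics/side.png

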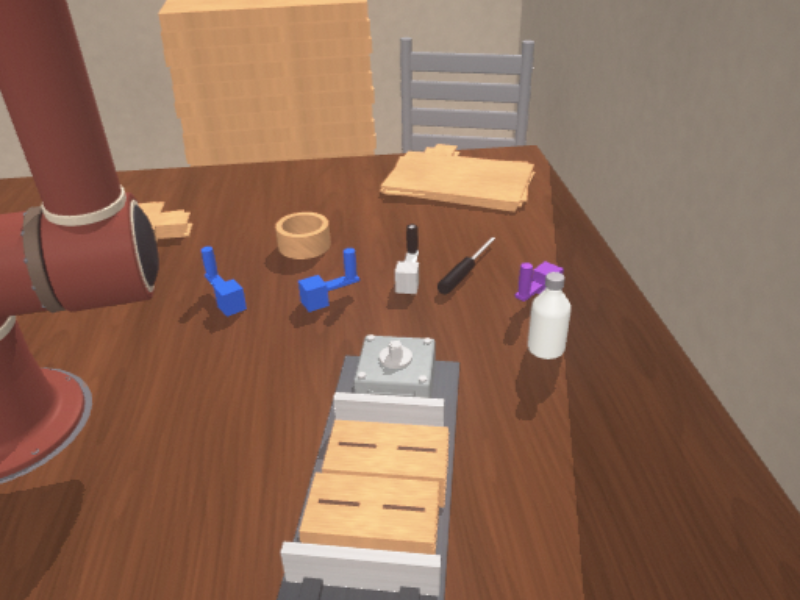

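Candidates in the top view (800x600): grey crank with boss (292,283) and black handle (246,267); blue ones at (304,385) and (296,475); purple at (323,138). The grey steel one with the black handle fits the description. The clamp shaft is at about (463,313).

```bash
cat > h.py <<'E'
import numpy as np, cv2
from scipy.spatial.transform import Rotation as R
def ray(d,u,v,o=None):
    c=np.array([(u-d["cx"])/d["fx"],(v-d["cy"])/d["fy"],1.])
    if "extrinsics" in d:
        E=np.array(d["extrinsics"]);return -E[:3,:3].T@E[:3,3],E[:3,:3].T@c
    H=np.array(d["hand_eye"]);Rt=R.from_rotvec(o["tool_rot"]).as_matrix()
    return o["tool_pos"]+Rt@H[:3,3],Rt@H[:3,:3]@c
def onz(d,u,v,z,o=None):
    p,r=ray(d,u,v,o);return p+r*(z-p[2])/r[2]
def cross(a,b):
    (p,r),(q,s)=a,b;r=r/np.linalg.norm(r);s=s/np.linalg.norm(s)
    t=np.linalg.lstsq(np.c_[r,-s],q-p,rcond=None)[0];A=p+r*t[0];B=q+s*t[1]
    return (A+B)/2,np.linalg.norm(A-B)
E
python3 - <<'E'
import pickle,cv2,numpy as np
from h import *
o,ims=pickle.load(open("pics/a.pkl","rb"));d=ims["top"];s=ims["side"]
k=1.5625
img=d["color"]
cv2.imwrite("pics/crop.png",np.hstack([cv2.resize(img[155:205,145:205],(384,320),interpolation=2),cv2.resize(img[160:235,255:345],(384,320),interpolation=2)]))
hsv=cv2.cvtColor(img,cv2.COLOR_BGR2HSV)
m=((hsv[...,1]<40)&(hsv[...,2]>195)).astype(np.uint8)
n,lab,st,ce=cv2.connectedComponentsWithStats(m)
for i in range(1,n):
    if st[i,4]>60: print(st[i],ce[i],onz(d,*ce[i],.042))
print("boss",onz(d,292/k,279/k,.042),"handle top",onz(d,246/k,264/k,.082))
print("shaft",onz(d,463/k,312/k,.09), "cross",cross(ray(d,463/k,311/k),ray(s,395/k,345/k)))
print("boss cross",cross(ray(d,292/k,280/k),ray(s,407/k,268/k)))
print("handle cross",cross(ray(d,244/k,264/k),ray(s,412/k,227/k)))
# gearbox / jaw orientation
for nm,a,b,z in (("jawtop",(522,286),(504,370),.062),("fence",(662,314),(644,411),.062),("base",(433,259),(712,327),.012)):
    p=onz(d,a[0]/k,a[1]/k,z);q=onz(d,b[0]/k,b[1]/k,z);print(nm,p,q,np.degrees(np.arctan2(*(q-p)[1::-1])))
for nm,u,v,z in(("glue",420,170,.06),("tape",176,394,.048),("sd1",222,174,0.01),("sd2",312,248,.01)): print(nm,onz(d,u/k,v/k,z))
E
```

```text
[485  82  27  36 325] [501.43076923 100.67076923] [ 0.81505838 -0.53512763  0.042     ]
[256  92  24  24 364] [267.14835165 103.56593407] [0.78543915 0.06247447 0.042     ]
[500 107  12  17  79] [505.91139241 115.96202532] [ 0.77533916 -0.54502153  0.042     ]
[141 110  30  25  70] [155.28571429 121.77142857] [0.72893969 0.33776958 0.042     ]
[161 170  34  19 359] [180.11977716 178.05292479] [0.59070002 0.27019137 0.042     ]
[ 271  177   49   48 1544] [294.83290155 200.55699482] [ 0.5439811  -0.01081936  0.042     ]
[318 181  19  57 342] [326.84502924 208.73099415] [ 0.52627572 -0.08949374  0.042     ]
[408 199  19  66 391] [417.04092072 231.71355499] [ 0.47648824 -0.31124776  0.042     ]
[266 365  43  19  78] [283.53846154 370.93589744] [0.14513829 0.00933106 0.042     ]
boss [0.58996429 0.25375672 0.042     ] handle top [0.60508477 0.31811367 0.082     ]
shaft [ 0.54175843 -0.00831262  0.09      ] cross (array([ 0.541581  , -0.00891568,  0.08482255]), np.float64(0.004307926723623235))
boss cross (array([0.58699792, 0.25409665, 0.03895917]), np.float64(0.0035734950022868017))
handle cross (array([0.60386403, 0.3215014 , 0.08001214]), np.float64(0.0028402551118566024))
jawtop [ 0.58734277 -0.1026145   0.062     ] [ 0.45777557 -0.07571687  0.062     ] 168.27220800236435
fence [ 0.55038376 -0.32054692  0.062     ] [ 0.401653   -0.28986887  0.062     ] 168.34529820653492
base [0.63379471 0.03183543 0.012     ] [ 0.53658197 -0.42387036  0.012     ] -102.04203485684626
glue [0.76649476 0.05905997 0.06      ]
tape [0.40849391 0.41941366 0.048     ]
sd1 [0.76359696 0.37949405 0.01      ]
sd2 [0.6458774  0.22809062 0.01      ]
```

View pics/crop.png

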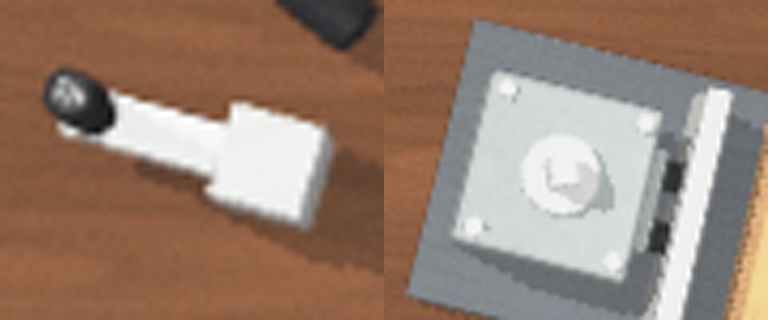

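The crop confirms it: grey steel boss at about (187,180) in the original top view, with the black handle at its left end. The crank points at about 77° and the clamp frame at about -12°, so the crank is already nearly a quarter-turn position. Next I plan the approach.

```bash
cat >> h.py <<'E'
def plan(o,p,yaw,n,nt=None):
    """rows (shift,turn units) to TCP p, tool x at yaw deg, pointing down; n shift rows, nt turn rows"""
    nt=nt or n; Rc=R.from_rotvec(o["tool_rot"]); Rg=R.from_euler('z',yaw,degrees=True)*R.from_euler('x',180,degrees=True)
    w=(Rc.inv()*Rg).as_rotvec(); dp=(np.array(p)-o["tool_pos"])/n
    for i in range(max(n,nt)):
        s=Rc.inv().apply(dp)/.05 if i<n else np.zeros(3)
        t=w/nt/np.radians(8) if i<nt else np.zeros(3)
        print([list(map(float,s.round(2))),list(map(float,t.round(2)))])
        Rc=Rc*R.from_rotvec(t*np.radians(8))
E
python3 - <<'E'
from station import ctrl
from h import *
plan(ctrl.get_obs(),[.589,.245,.20],77,20,8)
E
```

```text
[[0.63, -0.7, 0.03], [-0.0, -0.0, -0.96]]
[[0.72, -0.61, 0.03], [-0.0, -0.0, -0.96]]
[[0.8, -0.51, 0.03], [-0.0, -0.0, -0.96]]
[[0.86, -0.4, 0.03], [-0.0, -0.0, -0.96]]
[[0.9, -0.28, 0.03], [-0.0, -0.0, -0.96]]
[[0.93, -0.16, 0.03], [-0.0, -0.0, -0.96]]
[[0.95, -0.03, 0.03], [-0.0, -0.0, -0.96]]
[[0.94, 0.1, 0.03], [-0.0, -0.0, -0.96]]
[[0.92, 0.22, 0.03], [0.0, 0.0, 0.0]]
[[0.92, 0.22, 0.03], [0.0, 0.0, 0.0]]
[[0.92, 0.22, 0.03], [0.0, 0.0, 0.0]]
[[0.92, 0.22, 0.03], [0.0, 0.0, 0.0]]
[[0.92, 0.22, 0.03], [0.0, 0.0, 0.0]]
[[0.92, 0.22, 0.03], [0.0, 0.0, 0.0]]
[[0.92, 0.22, 0.03], [0.0, 0.0, 0.0]]
[[0.92, 0.22, 0.03], [0.0, 0.0, 0.0]]
[[0.92, 0.22, 0.03], [0.0, 0.0, 0.0]]
[[0.92, 0.22, 0.03], [0.0, 0.0, 0.0]]
[[0.92, 0.22, 0.03], [0.0, 0.0, 0.0]]
[[0.92, 0.22, 0.03], [0.0, 0.0, 0.0]]
```

Emit:
{"name": "play_rows", "arguments": {
  "series": [
    [0.9, [0.63, -0.7, 0.03], [0, 0, -0.96]],
    [0.9, [0.72, -0.61, 0.03], [0, 0, -0.96]],
    [0.9, [0.8, -0.51, 0.03], [0, 0, -0.96]],
    [0.9, [0.86, -0.4, 0.03], [0, 0, -0.96]],
    [0.8, [0.9, -0.28, 0.03], [0, 0, -0.96]],
    [0.7, [0.93, -0.16, 0.03], [0, 0, -0.96]],
    [0.6, [0.95, -0.03, 0.03], [0, 0, -0.96]],
    [0.56, [0.94, 0.1, 0.03], [0, 0, -0.96]]
  ]
}}

```text
t: 1.15
tool_pos: [0.3368, -0.2619, 0.219]
tool_rot: [2.454, 1.961, 0.0]
contact_force: [0.5, -0.3, -0.2]
opening: 0.0477
grip_force: 0.0
```

Emit:
{"name": "play_rows", "arguments": {
  "series": [
    [0.56, [0.92, 0.22, 0.03], [0, 0, 0]],
    [0.56, [0.92, 0.22, 0.03], [0, 0, 0]],
    [0.56, [0.92, 0.22, 0.03], [0, 0, 0]],
    [0.56, [0.92, 0.22, 0.03], [0, 0, 0]],
    [0.56, [0.92, 0.22, 0.03], [0, 0, 0]],
    [0.56, [0.92, 0.22, 0.03], [0, 0, 0]],
    [0.56, [0.9, -0.4, 0], [0, 0, 0]],
    [0.56, [0, 0, 0], [0, 0, 0]]
  ]
}}

```text
t: 2.15
tool_pos: [0.4527, 0.0414, 0.2098]
tool_rot: [-2.453, -1.962, 0.001]
contact_force: [-0.8, -0.4, -0.7]
opening: 0.0477
grip_force: 0.0
```

```bash
python3 - <<'E'
from station import ctrl, imaging
from h import *
import pickle
o=ctrl.get_obs();d=imaging.get_image("wrist");pickle.dump((o,d),open("pics/w1.pkl","wb"))
print(o["tool_pos"],o["tool_rot"],np.abs(o["dq"]).max(),o["opening"])
cv2.imwrite("pics/w1.png",cv2.resize(d["color"],(800,600)))
plan(o,[.589,.245,.20],77,6)
E
```

```text
[0.45274523 0.04139419 0.2098216 ] [-2.45274359e+00 -1.96157252e+00  7.13293770e-04] 0.05943215557391023 0.04765256135288062
[[0.76, 0.29, 0.03], [-0.0, -0.0, 0.01]]
[[0.76, 0.29, 0.03], [-0.0, -0.0, 0.01]]
[[0.76, 0.29, 0.03], [-0.0, -0.0, 0.01]]
[[0.76, 0.29, 0.03], [-0.0, -0.0, 0.01]]
[[0.76, 0.29, 0.03], [-0.0, -0.0, 0.01]]
[[0.76, 0.29, 0.03], [-0.0, -0.0, 0.01]]
```

View pics/w1.png

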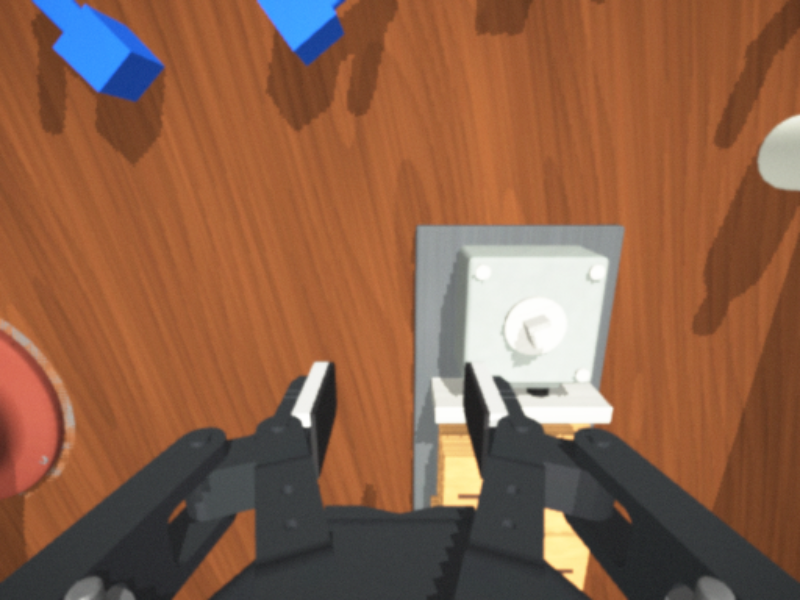

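The view shows the shaft end at about (540,328), and it looks turned against the gearbox. I take an enhanced crop to read its angle while moving on to the crank.

```bash
python3 - <<'E'
import pickle
from h import *
o,d=pickle.load(open("pics/w1.pkl","rb"))
c=d["color"][180:240,310:380].astype(float)
g=c.mean(2);print(g.min(),g.max(),np.percentile(g,[10,50,90]))
e=np.clip((c-150)/(255-150),0,1)**2*255
cv2.imwrite("pics/w1c.png",cv2.resize(e.astype(np.uint8),(700,600),interpolation=cv2.INTER_CUBIC))
E
```

```text
166.0 253.66666666666666 [233.33333333 240.66666667 253.33333333]
```

View pics/w1c.png

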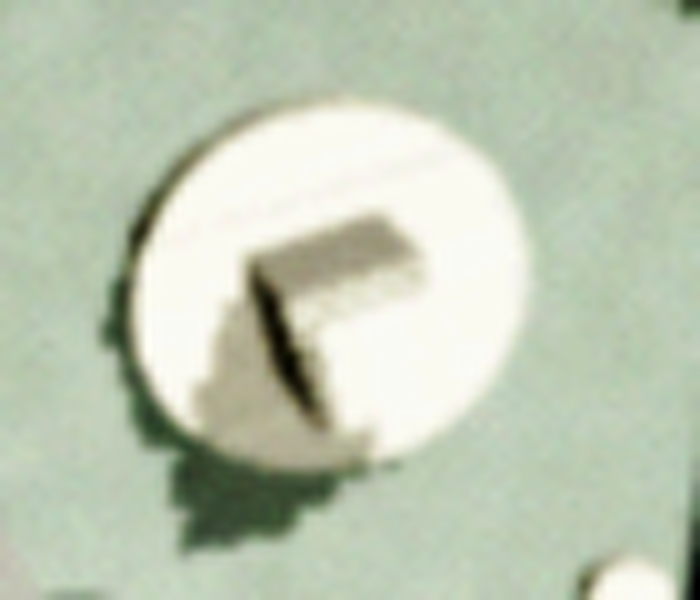

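Emit:
{"name": "play_rows", "arguments": {
  "series": [
    [0.56, [0.76, 0.29, 0.03], [0, 0, 0]],
    [0.56, [0.76, 0.29, 0.03], [0, 0, 0]],
    [0.56, [0.76, 0.29, 0.03], [0, 0, 0]],
    [0.56, [0.76, 0.29, 0.03], [0, 0, 0]],
    [0.56, [0.76, 0.29, 0.03], [0, 0, 0]],
    [0.56, [0.76, 0.29, 0.03], [0, 0, 0]],
    [0.56, [0, 0, 0], [0, 0, 0]],
    [0.56, [0, 0, 0], [0, 0, 0]]
  ]
}}

```text
t: 3.2
tool_pos: [0.5895, 0.2401, 0.2009]
tool_rot: [2.46, 1.954, -0.002]
contact_force: [-0.9, -0.1, -0.2]
opening: 0.0477
grip_force: 0.0
```

```bash
python3 - <<'E'
from station import ctrl, imaging
from h import *
import pickle
o=ctrl.get_obs();d=imaging.get_image("wrist");pickle.dump((o,d),open("pics/w2.pkl","wb"))
print(o["tool_pos"],o["tool_rot"],np.abs(o["dq"]).max(),o["opening"])
cv2.imwrite("pics/w2.png",cv2.resize(d["color"],(800,600)))
E
```

```text
[0.58950537 0.24011286 0.20087228] [ 2.45965409e+00  1.95422541e+00 -1.82297019e-03] 0.02003537749078743 0.04772806292227352
```

View pics/w2.png

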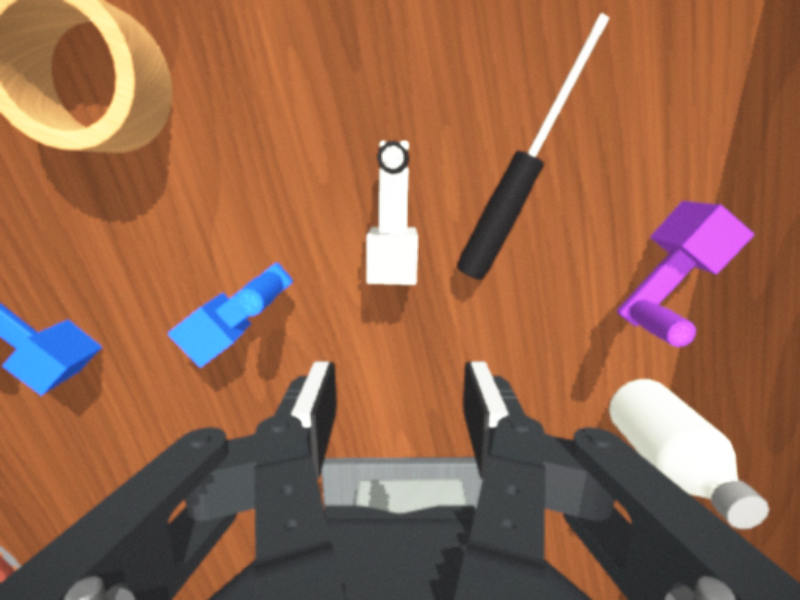

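Picture w1 crop: the shaft square is turned relative to the clamp. Its facing base edge runs (250,262) to (375,212), and the left edge starts at (250,262). Picture w2 shows the grey crank with its boss at (392,256) and handle at (393,157), and the screwdriver's butt at (473,270), about 30 mm to the side.

```bash
python3 - <<'E'
import pickle
from h import *
o,d=pickle.load(open("pics/w1.pkl","rb"))
P=lambda x,y,z:onz(d,310+(x+.5)/10-.5,180+(y+.5)/10-.5,z,o)
pp=lambda n,*a:print(n,np.round(P(*a),4))
ang=lambda a,b:round(float(np.degrees(np.arctan2(*(b-a)[1::-1]))),1)
pp("collar",330,284,.07)
a,b=P(250,262,.07),P(375,212,.07);print("base edge",a,b,np.linalg.norm(b-a),ang(a,b))
a2,b2=P(283,303,.086),P(425,265,.086);print("top edge",a2,b2,np.linalg.norm(b2-a2),ang(a2,b2))
c2=P(325,425,.086);print("left edge",np.linalg.norm(c2-a2),ang(a2,c2))
# centre from the top edge b2-c2 diagonal and a2
print("diag centre",(b2+c2)/2)
o,d=pickle.load(open("pics/w2.pkl","rb"))
img=d["color"][85:190,215:290];hsv=cv2.cvtColor(img,cv2.COLOR_BGR2HSV)
m=((hsv[...,1]<60)&(hsv[...,2]>150)).astype(np.uint8)
n,l,st,ce=cv2.connectedComponentsWithStats(m);
for i in range(1,n):
    if st[i,4]>20:print(st[i]+[215,85,0,0,0],ce[i]+[215,85])
w=(l==1+np.argmax(st[1:,4]))
for v in range(50,100,3):
    xs=np.where(w[v])[0]
    if len(xs):print(v+85,xs.min()+215,xs.max()+215,img[v,xs.min()+8:xs.max()-8].mean().round(0))
k=1.5625
h=onz(d,393/k-.2,157/k-.2,.082,o);print("handle",h)
b=onz(d,392/k-.2,283/k-.2,.042,o);print("boss -x edge",b)
yaw=ang(b,h);u=np.r_[np.cos(np.radians(yaw)),np.sin(np.radians(yaw)),0];print(yaw,"boss",b+.018*u,h-.07*u)
print("screwdriver butt",onz(d,473/k,272/k,.012,o))
E
```

```text
collar [ 0.5425 -0.0102  0.07  ]
base edge [ 0.53404409 -0.00558548  0.07      ] [ 0.54854494 -0.00271606  0.07      ] 0.014782027935281602 11.2
top edge [ 0.53324706 -0.00415211  0.086     ] [ 0.54859087 -0.00315738  0.086     ] 0.015376027921300382 3.7
left edge 0.015366421324589626 -80.2
diag centre [ 0.54222779 -0.01122565  0.086     ]
[256  90   6   6  26] [258.73076923  92.23076923]
[244  93  14  15 165] [250.83030303 100.17575758]
[ 235  107   33   75 1826] [250.8313253  150.12979189]
135 242 260 254.0
138 242 260 254.0
141 242 260 255.0
144 242 260 255.0
147 237 265 255.0
150 235 266 249.0
153 235 266 255.0
156 235 267 255.0
159 235 266 255.0
162 235 266 255.0
165 235 266 255.0
168 235 266 255.0
171 235 266 255.0
174 235 266 255.0
177 235 266 255.0
180 235 266 253.0
handle [0.60498638 0.32277916 0.082     ]
boss -x edge [0.58335279 0.23719509 0.042     ]
75.8 boss [0.58776832 0.2546451  0.042     ] [0.58781487 0.25491799 0.082     ]
screwdriver butt [0.64788709 0.22326986 0.012     ]
```

```bash
python3 - <<'E'
from station import ctrl
from h import *
o=ctrl.get_obs()
plan(o,[.588,.2545,.08],76.9,4)
E
```

```text
[[0.07, -0.02, 0.61], [-0.0, 0.0, 0.0]]
[[0.07, -0.02, 0.61], [-0.0, 0.0, 0.0]]
[[0.07, -0.02, 0.61], [-0.0, 0.0, 0.0]]
[[0.07, -0.02, 0.61], [-0.0, 0.0, 0.0]]
```

Emit:
{"name": "play_rows", "arguments": {
  "series": [
    [0.56, [0.07, -0.02, 0.61], [0, 0, 0]],
    [0.56, [0.07, -0.02, 0.61], [0, 0, 0]],
    [0.56, [0.07, -0.02, 0.61], [0, 0, 0]],
    [0.56, [0.07, -0.02, 0.61], [0, 0, 0]],
    [0.56, [0, 0, 0], [0, 0, 0]]
  ]
}}

```text
t: 3.88
tool_pos: [0.5862, 0.2543, 0.0764]
tool_rot: [-2.458, -1.953, 0.009]
contact_force: [0.5, 0.0, -0.3]
opening: 0.0475
grip_force: 0.0
```

```bash
python3 - <<'E'
from station import ctrl, imaging
from h import *
o=ctrl.get_obs();d=imaging.get_image("wrist")
print(o["tool_pos"],o["tool_rot"],o["opening"])
img=d["color"];hsv=cv2.cvtColor(img,cv2.COLOR_BGR2HSV)
m=((hsv[...,1]<60)&(hsv[...,2]>150)).astype(np.uint8)
n,l,st,ce=cv2.connectedComponentsWithStats(m)
for i in range(1,n):
    if st[i,4]>60:print(st[i],ce[i])
cv2.imwrite("pics/w3.png",cv2.resize(img,(800,600)))
E
```

```text
[0.58619546 0.25433216 0.07639816] [-2.45781817 -1.95337916  0.0091583 ] 0.04750033001417779
[ 396    0   75  113 1211] [432.69033856  54.43187448]
[244  98  31  10 167] [258.31137725 101.38922156]
[248 109  25  24 403] [259.82878412 120.89826303]
[ 231  132   53  111 4399] [256.86565128 196.27551716]
[186 232  25  42 439] [197.61503417 251.74943052]
[302 232  23  41 437] [313.21967963 251.32951945]
[ 458  315   54   58 1770] [490.74067797 337.08700565]
```

View pics/w3.png

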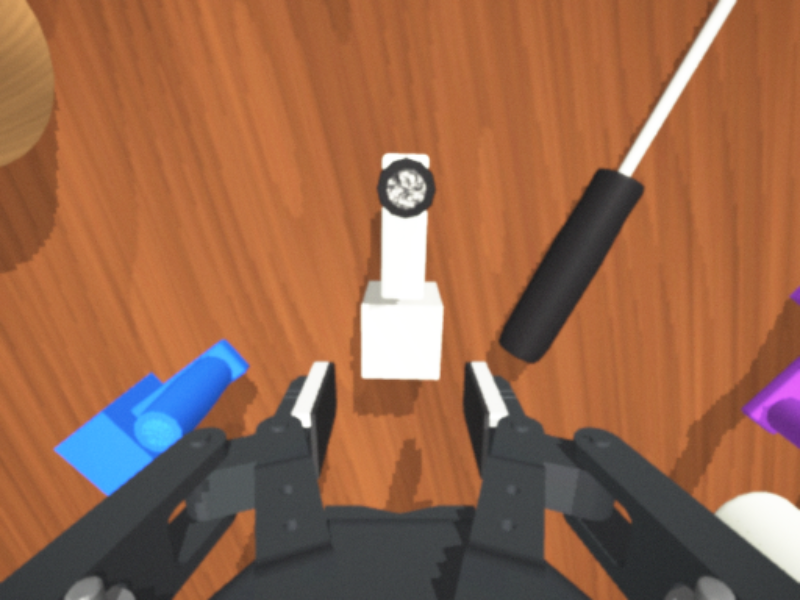

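Picture w3 shows the boss (401,340) centred between the pads, aligned, and the screwdriver clear of the right finger. Down to grasp next.

```bash
python3 - <<'E'
from station import ctrl, imaging
from h import *
o=ctrl.get_obs();d=imaging.get_image("wrist")
k=1.5625
b=onz(d,401/k-.2,379/k-.2,.042,o);u=np.r_[np.cos(np.radians(76.7)),np.sin(np.radians(76.7)),0]
print(b+.018*u, onz(d,406/k-.2,188/k-.2,.082,o)-.07*u)
plan(o,[*(b+.018*u)[:2],.008],76.7,3)
E
```

```text
[0.5884947  0.25335986 0.042     ] [0.59003183 0.255513   0.082     ]
[[-0.01, 0.01, 0.47], [-0.0, 0.0, 0.01]]
[[-0.01, 0.01, 0.47], [-0.0, 0.0, 0.01]]
[[-0.01, 0.01, 0.47], [-0.0, 0.0, 0.01]]
```

Emit:
{"name": "play_rows", "arguments": {
  "series": [
    [0.56, [0, 0.01, 0.47], [0, 0, 0]],
    [0.56, [0, 0.01, 0.47], [0, 0, 0]],
    [0.56, [0, 0.01, 0.35], [0, 0, 0]],
    [0.56, [0, 0, 0], [0, 0, 0]],
    [0.35, [0, 0, 0], [0, 0, 0]],
    [0.35, [0, 0, 0], [0, 0, 0]],
    [0.35, [0, 0, 0], [0, 0, 0]]
  ],
  "force": 50
}}

```text
t: 4.85
tool_pos: [0.591, 0.256, 0.0161]
tool_rot: [2.458, 1.955, 0.003]
contact_force: [-0.1, 0.7, 3.5]
opening: 0.0351
grip_force: 51.7
```

Emit:
{"name": "play_rows", "arguments": {
  "series": [
    [0.55, [0, 0, 0], [0, 0, 0]],
    [0.55, [0, 0, 0.1], [0, 0, 0]],
    [0.55, [0, 0, 0.08], [0, 0, 0]],
    [0.55, [0, 0, 0], [0, 0, 0]],
    [0.35, [0, 0, 0], [0, 0, 0]],
    [0.35, [0, 0, 0], [0, 0, 0]],
    [0.35, [0, 0, 0], [0, 0, 0]]
  ],
  "force": 60
}}

```text
t: 5.72
tool_pos: [0.5902, 0.2557, 0.0057]
tool_rot: [2.458, 1.956, 0.0]
contact_force: [0.7, -0.9, -2.3]
opening: 0.0353
grip_force: 60.5
```

```bash
python3 - <<'E'
from station import ctrl
from h import *
o=ctrl.get_obs()
o["tool_pos"][2]=.145;plan(o,[.438,-.017,.14],76.9,7)
E
```

```text
[[-0.86, -0.25, 0.01], [0.0, -0.0, 0.0]]
[[-0.86, -0.25, 0.01], [0.0, -0.0, 0.0]]
[[-0.86, -0.25, 0.01], [0.0, -0.0, 0.0]]
[[-0.86, -0.25, 0.01], [0.0, -0.0, 0.0]]
[[-0.86, -0.25, 0.01], [0.0, -0.0, 0.0]]
[[-0.86, -0.25, 0.01], [0.0, -0.0, 0.0]]
[[-0.86, -0.25, 0.01], [0.0, -0.0, 0.0]]
```

Emit:
{"name": "play_rows", "arguments": {
  "series": [
    [0.35, [0, 0, -0.3], [0, 0, 0]],
    [0.35, [0, 0, -0.8], [0, 0, 0]],
    [0.35, [0, 0, -0.85], [0, 0, 0]],
    [0.35, [0, 0, -0.85], [0, 0, 0]],
    [0.35, [0, 0, 0], [0, 0, 0]]
  ]
}}

```text
t: 6.35
tool_pos: [0.5929, 0.2567, 0.1514]
tool_rot: [2.456, 1.954, 0.014]
contact_force: [0.4, 0.8, -3.8]
opening: 0.0351
grip_force: 61.1
```

Emit:
{"name": "play_rows", "arguments": {
  "series": [
    [0.35, [-0.87, -0.25, 0.02], [0, 0, 0]],
    [0.35, [-0.87, -0.25, 0.02], [0, 0, 0]],
    [0.35, [-0.87, -0.25, 0.02], [0, 0, 0]],
    [0.35, [-0.87, -0.25, 0.02], [0, 0, 0]],
    [0.35, [-0.87, -0.25, 0.02], [0, 0, 0]],
    [0.35, [-0.87, -0.25, 0.02], [0, 0, 0]],
    [0.35, [-0.87, -0.25, 0.02], [0, 0, 0]],
    [0.35, [0, 0, 0], [0, 0, 0]]
  ]
}}

```text
t: 7.35
tool_pos: [0.4337, -0.0228, 0.136]
tool_rot: [-2.46, -1.949, 0.005]
contact_force: [-0.1, -0.1, -4.5]
opening: 0.0354
grip_force: 61.2
```

```bash
python3 - <<'E'
from station import ctrl, imaging
from h import *
import pickle
o=ctrl.get_obs();d=imaging.get_image("wrist");pickle.dump((o,d),open("pics/w4.pkl","wb"))
print(o["tool_pos"],o["tool_rot"],np.abs(o["dq"]).max())
p=np.array([.542,-.0105,.07]);Rt=R.from_rotvec(o["tool_rot"]).as_matrix();H=np.array(d["hand_eye"])
c=H[:3,:3].T@(Rt.T@(p-o["tool_pos"])-H[:3,3]);u,v=d["fx"]*c[0]/c[2]+d["cx"],d["fy"]*c[1]/c[2]+d["cy"];print(u,v)
u0,v0=int(u)-40,int(v)-30;print(u0,v0)
e=np.clip((d["color"][v0:v0+60,u0:u0+80].astype(float)-150)/105,0,1)**2*255
cv2.imwrite("pics/w4c.png",cv2.resize(e.astype(np.uint8),(800,600),interpolation=cv2.INTER_CUBIC))
E
```

```text
[ 0.43366671 -0.02277546  0.13599689] [-2.46002698 -1.94898754  0.00488657] 0.048529468503254534
384.9578957554549 161.4716391483691
344 131
```

View pics/w4c.png

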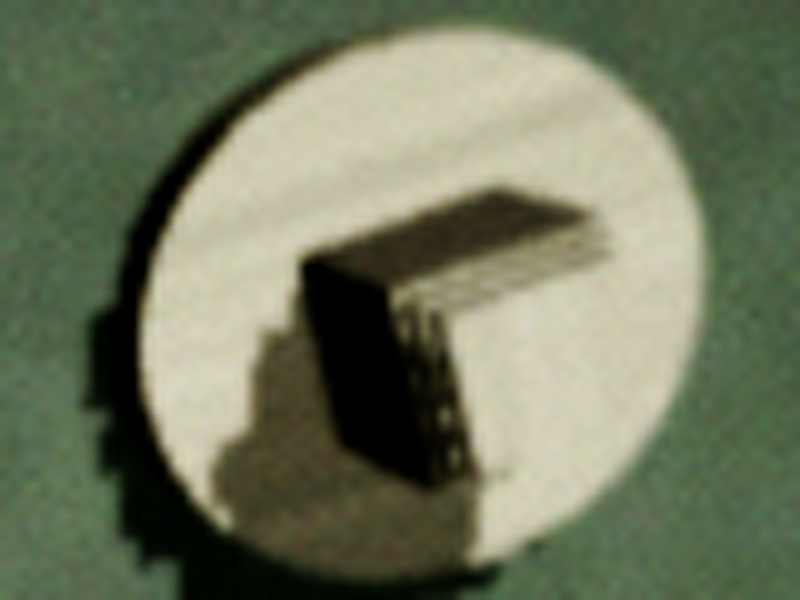

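The enlarged shaft is now clear. Base corners are (302,260), (500,190), (343,445), and the corners below the taper are (390,290), (592,215), (430,490).

```bash
python3 - <<'E'
import pickle
from h import *
o,d=pickle.load(open("pics/w4.pkl","rb"))
P=lambda x,y,z:onz(d,344+(x+.5)/10-.5,131+(y+.5)/10-.5,z,o)
ang=lambda a,b:round(float(np.degrees(np.arctan2(*(b-a)[1::-1]))),1)
for z,a,b,c in((.07,(302,260),(500,190),(343,445)),(.086,(390,290),(592,215),(430,490))):
    a,b,c=P(*a,z),P(*b,z),P(*c,z)
    print(ang(a,b),np.linalg.norm(b-a),ang(a,c),np.linalg.norm(c-a),(b+c)/2)
print("collar",P(421,303,.07))
from station import ctrl
rt=R.from_rotvec(ctrl.get_obs()["tool_rot"]).as_matrix();print("yaw",np.degrees(np.arctan2(rt[1,0],rt[0,0])))
E
```

```text
7.3 0.0157276261749743 -83.8 0.015881272724901408 [ 0.5424132  -0.01143262  0.07      ]
8.5 0.014873871457151576 -84.4 0.01593166734068744 [ 0.54166711 -0.01075662  0.086     ]
collar [ 0.54257629 -0.01012341  0.07      ]
yaw 76.85795734355742
```

```bash
python3 - <<'E'
import pickle
from h import *
o,d=pickle.load(open("pics/w4.pkl","rb"))
hsv=cv2.cvtColor(d["color"],cv2.COLOR_BGR2HSV)
m=((hsv[...,1]<70)&(hsv[...,2]>140)).astype(np.uint8);m[:,:200]=0;m[:,320:]=0
n,l,st,ce=cv2.connectedComponentsWithStats(m)
H=np.array(d["hand_eye"])
def tool(u,v,zt):
    r=H[:3,:3]@[(u-d["cx"])/d["fx"],(v-d["cy"])/d["fy"],1];return H[:3,3]+r*(zt-H[2,3])/r[2]
for i in range(1,n):
    if st[i,4]>60:print(st[i],ce[i],"handle top->",tool(*ce[i],-(.082-.0057))*1e3,"boss low edge->",tool(st[i,0]+st[i,2]/2-.5,st[i,1]+st[i,3]-.5,-(.042-.0057))*1e3)
for v in range(150,300,6):
    print(v,*[int(x) for x in hsv[v,240:275:8,2]],end=" | ")
E
```

```text
[233  96  47   9 218] [256.44036697  98.3853211 ] handle top-> [ 78.95138389   0.40299626 -76.3       ] boss low edge-> [ 78.15341113   0.40597903 -36.3       ]
[256 144  16  15 112] [263.70535714 150.75      ] handle top-> [ 66.50519144   2.24948451 -76.3       ] boss low edge-> [ 57.37228629   3.46228491 -36.3       ]
[ 202  168  118  146 9873] [259.35845234 250.23842804] handle top-> [ 38.3328       1.28457812 -76.3       ] boss low edge-> [-19.34976771   2.69880442 -36.3       ]
150 48 85 168 206 67 | 156 54 91 80 147 75 | 162 44 42 80 41 38 | 168 41 44 41 40 43 | 174 243 241 164 243 254 | 180 243 243 243 243 254 | 186 243 243 243 244 254 | 192 243 243 243 255 254 | 198 244 243 243 255 254 | 204 243 243 243 255 254 | 210 244 243 244 255 254 | 216 243 243 243 255 254 | 222 244 244 255 255 254 | 228 244 243 255 255 254 | 234 235 234 254 254 252 | 240 137 134 205 210 213 | 246 156 226 217 222 228 | 252 249 248 246 244 247 | 258 246 248 247 243 244 | 264 246 247 247 247 242 | 270 246 245 248 246 243 | 276 245 246 246 246 246 | 282 247 246 245 248 246 | 288 247 247 246 245 247 | 294 244 246 245 245 245 |
```

```bash
python3 - <<'E'
from station import ctrl
from h import *
plan(ctrl.get_obs(),[.542,-.009,.125],96.9,4)
E
```

```text
[[0.18, 0.51, 0.06], [-0.01, -0.0, -0.63]]
[[0.14, 0.52, 0.06], [-0.01, -0.0, -0.63]]
[[0.09, 0.53, 0.06], [-0.01, -0.0, -0.63]]
[[0.05, 0.54, 0.06], [-0.01, -0.0, -0.63]]
```

Emit:
{"name": "play_rows", "arguments": {
  "series": [
    [0.35, [0.18, 0.51, 0.06], [0, 0, -0.63]],
    [0.35, [0.14, 0.52, 0.06], [0, 0, -0.63]],
    [0.35, [0.09, 0.53, 0.06], [0, 0, -0.63]],
    [0.35, [0.05, 0.54, 0.06], [0, 0, -0.63]],
    [0.35, [0, 0, 0], [0, 0, 0]],
    [0.35, [0, 0, 0], [0, 0, 0]]
  ]
}}

```text
t: 8.15
tool_pos: [0.5427, -0.0074, 0.1255]
tool_rot: [-2.076, -2.355, 0.002]
contact_force: [0.2, -0.7, -4.7]
opening: 0.0353
grip_force: 62.0
```

```bash
python3 - <<'E'
from station import ctrl
from h import *
o=ctrl.get_obs();print(o["tool_pos"],o["contact_force"])
plan(o,[.542,-.009,.105],96.9,1)
E
```

```text
[ 0.54268125 -0.00743643  0.12550168] [ 0.17996772 -0.72352086 -4.6845374 ]
[[-0.03, -0.02, 0.41], [-0.02, -0.01, 0.04]]
```

Emit:
{"name": "play_rows", "arguments": {
  "series": [
    [0.35, [-0.03, -0.02, 0.3], [0, 0, 0.03]],
    [0.35, [0, 0, 0.15], [0, 0, 0]],
    [0.35, [0, 0, 0.1], [0, 0, 0]],
    [0.35, [0, 0, 0.06], [0, 0, 0]],
    [0.35, [0, 0, 0], [0, 0, 0]]
  ]
}}

```text
t: 8.78
tool_pos: [0.5428, -0.0099, 0.0962]
tool_rot: [-2.083, -2.351, 0.0]
contact_force: [0.7, 0.5, -4.1]
opening: 0.0353
grip_force: 62.0
```

Emit:
{"name": "play_rows", "arguments": {
  "series": [
    [0.35, [0, 0, 0.06], [0, 0, 0]],
    [0.35, [0, 0, 0.06], [0, 0, 0]],
    [0.35, [0, 0, 0], [0, 0, 0]]
  ]
}}

```text
t: 9.15
tool_pos: [0.5431, -0.01, 0.0913]
tool_rot: [2.083, 2.351, 0.0]
contact_force: [-3.8, -0.1, 2.2]
opening: 0.0354
grip_force: 62.7
```

Emit:
{"name": "play_rows", "arguments": {
  "series": [
    [0.35, [0, -0.02, 0], [0, 0, 0]],
    [0.35, [0, 0, 0.05], [0, 0, 0]],
    [0.35, [0, 0, 0], [0, 0, 0]]
  ]
}}

```text
t: 9.52
tool_pos: [0.5432, -0.0101, 0.0909]
tool_rot: [2.082, 2.35, 0.002]
contact_force: [-4.8, 2.8, 12.2]
opening: 0.0354
grip_force: 64.1
```

```bash
python3 - <<'E'
from station import ctrl
o=ctrl.get_obs();print(o["wrist_torque"],o["contact_force"],o["tool_rot"],o["tool_pos"])
E
```

```text
[0.10885501 1.0227341  0.02720341] [-4.79724464  2.77190006 12.1630731 ] [2.08160776 2.35028965 0.00235488] [ 0.54320068 -0.01005266  0.09087571]
```

Emit:
{"name": "play_rows", "arguments": {
  "series": [
    [0.35, [0.02, -0.02, -0.04], [0, 0, 0]],
    [0.35, [0, 0, 0], [0, 0, 0]],
    [0.35, [0, 0, 0], [0, 0, 0]]
  ]
}}

```text
t: 9.9
tool_pos: [0.5406, -0.0096, 0.0892]
tool_rot: [2.083, 2.351, -0.001]
contact_force: [2.3, -3.6, -3.1]
opening: 0.0353
grip_force: 62.2
```

```bash
python3 - <<'E'
from station import ctrl
o=ctrl.get_obs();print(o["wrist_torque"],o["contact_force"],o["tool_rot"],o["tool_pos"])
E
```

```text
[-0.67816361 -0.35414138  0.00690677] [ 2.26921106 -3.64719132 -3.08623051] [ 2.08265352e+00  2.35117609e+00 -1.36330802e-03] [ 0.54056615 -0.00963184  0.08916355]
```

Emit:
{"name": "play_rows", "arguments": {
  "series": [
    [0.35, [-0.01, 0.01, 0.04], [0, 0, 0]],
    [0.35, [0, 0, 0.06], [0, 0, 0]],
    [0.35, [0, 0, 0], [0, 0, 0]]
  ]
}}

```text
t: 10.28
tool_pos: [0.5407, -0.0097, 0.0837]
tool_rot: [-2.083, -2.351, 0.002]
contact_force: [1.2, -4.1, -6.5]
opening: 0.0349
grip_force: 61.8
```

Going in freely. Continue to the collar.

Emit:
{"name": "play_rows", "arguments": {
  "series": [
    [0.35, [-0.01, 0, 0.06], [0, 0, 0]],
    [0.35, [0, 0, 0.06], [0, 0, 0]],
    [0.35, [0, 0, 0], [0, 0, 0]]
  ]
}}

```text
t: 10.65
tool_pos: [0.5409, -0.0098, 0.0782]
tool_rot: [-2.082, -2.351, 0.0]
contact_force: [0.3, -1.4, -4.3]
opening: 0.0355
grip_force: 61.9
```

Emit:
{"name": "play_rows", "arguments": {
  "series": [
    [0.35, [0, 0, 0.05], [0, 0, 0]],
    [0.35, [0, 0, 0.03], [0, 0, 0]],
    [0.35, [0, 0, 0], [0, 0, 0]]
  ]
}}

```text
t: 11.02
tool_pos: [0.5413, -0.0098, 0.0757]
tool_rot: [-2.082, -2.351, 0.0]
contact_force: [-5.2, 0.8, 3.9]
opening: 0.0352
grip_force: 62.7
```

Emit:
{"name": "play_rows", "arguments": {
  "series": [
    [0.35, [0, 0, 0.03], [0, 0, 0]],
    [0.35, [0, 0, 0], [0, 0, 0]]
  ]
}}

```text
t: 11.28
tool_pos: [0.5413, -0.0098, 0.0756]
tool_rot: [-2.082, -2.351, 0.001]
contact_force: [-9.5, 0.6, 13.1]
opening: 0.0353
grip_force: 64.1
```

Seated: TCP at 0.0756 as predicted, with no further movement under 18 N. I release, then move to the handle.

Emit:
{"name": "play_rows", "arguments": {
  "series": [
    [0.35, [0, 0, -0.05], [0, 0, 0]],
    [0.65, [0, 0, 0], [0, 0, 0]],
    [0.65, [0, 0, 0], [0, 0, 0]],
    [0.65, [0, 0, 0], [0, 0, 0]],
    [0.65, [0, 0, -0.2], [0, 0, 0]],
    [0.65, [0, 0, -0.8], [0, 0, 0]],
    [0.65, [0, 0, -0.9], [0, 0, 0]],
    [0.65, [0, 0, 0], [0, 0, 0]]
  ],
  "force": 40
}}

```text
t: 12.28
tool_pos: [0.5445, -0.0105, 0.1768]
tool_rot: [2.077, 2.345, 0.009]
contact_force: [0.2, 1.0, 1.1]
opening: 0.0552
grip_force: 0.0
```

```bash
python3 - <<'E'
from station import ctrl
from h import *
o=ctrl.get_obs();print(o["tool_pos"],o["contact_force"],o["opening"])
plan(o,[.5332,.0583,.172],96.9,2)
E
```

```text
[ 0.54454096 -0.01048345  0.17684479] [0.18856763 1.02094613 1.07649129] 0.055170100894411475
[[0.7, -0.03, 0.05], [0.04, 0.01, 0.0]]
[[0.7, -0.03, 0.05], [0.04, 0.01, 0.0]]
```

Emit:
{"name": "play_rows", "arguments": {
  "series": [
    [0.65, [0.7, -0.03, 0.05], [0, 0, 0]],
    [0.65, [0.7, -0.03, 0.05], [0, 0, 0]],
    [0.65, [0, 0, 0], [0, 0, 0]],
    [0.65, [0, 0, 0], [0, 0, 0]]
  ]
}}

```text
t: 12.78
tool_pos: [0.5297, 0.0588, 0.1654]
tool_rot: [-2.083, -2.352, 0.001]
contact_force: [-0.3, 0.2, 0.5]
opening: 0.0552
grip_force: 0.0
```

```bash
python3 - <<'E'
from station import ctrl,imaging
from h import *
o=ctrl.get_obs();print(o["tool_pos"],o["contact_force"],o["tool_rot"])
d=imaging.get_image("wrist");cv2.imwrite("pics/w5.png",cv2.resize(d["color"],(800,600)))
Rt=R.from_rotvec(o["tool_rot"]).as_matrix();H=np.array(d["hand_eye"])
for p in ([.5332,.0583,.152],[.5417,-.0112,.112]):
    c=H[:3,:3].T@(Rt.T@(p-o["tool_pos"])-H[:3,3]);print("expect px800",1.5625*(d["fx"]*c[0]/c[2]+d["cx"]),1.5625*(d["fy"]*c[1]/c[2]+d["cy"]))
plan(o,[.5332,.0583,.109],96.9,3)
E
```

```text
[0.52971966 0.05876316 0.16540823] [-0.31174137  0.2385786   0.50413405] [-2.08270009e+00 -2.35177727e+00  1.14349138e-03]
expect px800 406.6160687015666 365.46174991001027
expect px800 404.7523556476062 447.4215237149716
[[-0.01, 0.02, 0.38], [-0.0, 0.0, 0.0]]
[[-0.01, 0.02, 0.38], [-0.0, 0.0, 0.0]]
[[-0.01, 0.02, 0.38], [-0.0, 0.0, 0.0]]
```

View pics/w5.png

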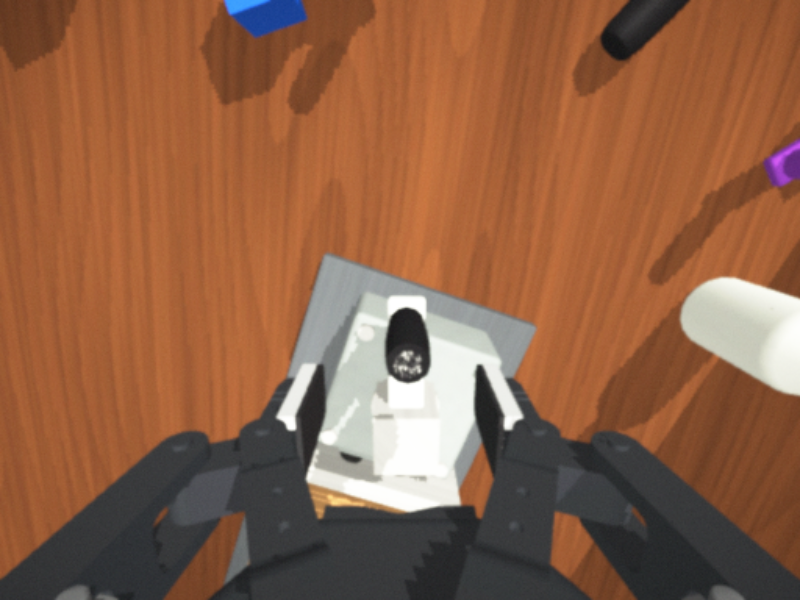

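Picture w5: crank seated on the shaft, handle top at (408,363), within 3 px of the prediction. Now I lower and grip it.

Emit:
{"name": "play_rows", "arguments": {
  "series": [
    [0.65, [0, 0.03, 0.38], [0, 0, 0]],
    [0.65, [0, 0.03, 0.38], [0, 0, 0]],
    [0.65, [0, 0.01, 0.33], [0, 0, 0]],
    [0.65, [0, 0, 0], [0, 0, 0]],
    [0.1, [0, 0, 0], [0, 0, 0]],
    [0.1, [0, 0, 0], [0, 0, 0]],
    [0.1, [0, 0, 0], [0, 0, 0]],
    [0.1, [0, 0, 0], [0, 0, 0]]
  ],
  "force": 40
}}

```text
t: 13.82
tool_pos: [0.534, 0.0596, 0.1122]
tool_rot: [2.082, 2.351, 0.002]
contact_force: [0.3, 0.8, 3.3]
opening: 0.0189
grip_force: 39.0
```

Emit:
{"name": "play_rows", "arguments": {
  "series": [
    [0.1, [-0.08, 0.48, 0], [0, 0, 0]],
    [0.1, [-0.24, 0.42, 0], [0, 0, 0]],
    [0.1, [-0.37, 0.31, 0], [0, 0, 0]],
    [0.1, [-0.46, 0.17, 0], [0, 0, 0]]
  ]
}}

```text
t: 14.32
tool_pos: [0.6083, 0.0121, 0.1118]
tool_rot: [-2.079, -2.349, -0.001]
contact_force: [-7.6, 4.4, 5.0]
opening: 0.0191
grip_force: 39.8
```

```bash
cat > f.py <<'E'
from station import ctrl
from h import *
o=ctrl.get_obs();c=np.array([.5417,-.0112]);p=o["tool_pos"][:2]-c;r=np.linalg.norm(p);u=p/r
al=(96.95-np.degrees(np.arctan2(p[1],p[0])))%360
f=o["contact_force"];print("t",round(o["t"],2),"alpha",al.round(1),"r",r.round(4),"z",o["tool_pos"][2].round(4),"F resist",(f[:2]@[-u[1],u[0]]).round(1),"rad",(f[:2]@u).round(1),"z",f[2].round(1),"open",o["opening"].round(4),"dq",np.abs(o["dq"]).max().round(3))
E
python3 f.py
```

```text
Traceback (most recent call last):
  File "f.py", line 5, in <module>
    f=o["contact_force"];print("t",round(o["t"],2),"alpha",al.round(1),"r",r.round(4),"z",o["tool_pos"][2].round(4),"F resist",(f[:2]@[-u[1],u[0]]).round(1),"rad",(f[:2]@u).round(1),"z",f[2].round(1),"open",o["opening"].round(4),"dq",np.abs(o["dq"]).max().round(3))
                                                                                                                                                                                                               ^^^^^^^^^^^^^^^^^^
AttributeError: 'float' object has no attribute 'round'
```

Emit:
{"name": "play_rows", "arguments": {
  "series": [
    [0.1, [-0.49, 0, 0], [0, 0, 0]],
    [0.1, [-0.46, -0.17, 0], [0, 0, 0]],
    [0.1, [-0.37, -0.31, 0], [0, 0, 0]],
    [0.1, [-0.24, -0.42, 0], [0, 0, 0]],
    [0.1, [-0.08, -0.48, 0], [0, 0, 0]],
    [0.1, [0.08, -0.48, 0], [0, 0, 0]],
    [0.1, [0.24, -0.42, 0], [0, 0, 0]],
    [0.1, [0.37, -0.31, 0], [0, 0, 0]]
  ]
}}

```text
t: 15.32
tool_pos: [0.487, -0.0544, 0.1127]
tool_rot: [2.079, 2.345, -0.002]
contact_force: [6.1, -3.5, -3.0]
opening: 0.0188
grip_force: 39.5
```

```bash
sed -i 's/o\["opening"\].round(4)/round(o["opening"],4)/' f.py; python3 f.py
```

```text
t 15.32 alpha 238.6 r 0.0697 z 0.1127 F resist 6.5 rad -2.6 z -3.0 open 0.0188 dq 0.398
```

Emit:
{"name": "play_rows", "arguments": {
  "series": [
    [0.1, [0.46, -0.17, 0.02], [0, 0, 0]],
    [0.1, [0.49, 0, 0.01], [0, 0, 0]],
    [0.1, [0.46, 0.17, 0], [0, 0, 0]],
    [0.1, [0.37, 0.31, 0], [0, 0, 0]],
    [0.1, [0.24, 0.42, 0], [0, 0, 0]],
    [0.1, [0.08, 0.48, 0], [0, 0, 0]],
    [0.1, [-0.08, 0.48, 0], [0, 0, 0]],
    [0.1, [-0.24, 0.42, 0], [0, 0, 0]]
  ]
}}

```text
t: 16.32
tool_pos: [0.5796, 0.0492, 0.1112]
tool_rot: [-2.08, -2.352, 0.005]
contact_force: [-10.2, -1.6, 9.8]
opening: 0.0192
grip_force: 40.9
```

```bash
python3 f.py
```

```text
t 16.32 alpha 39.0 r 0.0713 z 0.1112 F resist 7.8 rad -6.8 z 9.8 open 0.0192 dq 0.397
```

Emit:
{"name": "play_rows", "arguments": {
  "series": [
    [0.1, [-0.37, 0.31, 0], [0, 0, 0]],
    [0.1, [-0.46, 0.17, 0], [0, 0, 0]],
    [0.1, [-0.49, 0, 0], [0, 0, 0]],
    [0.1, [-0.46, -0.17, 0], [0, 0, 0]],
    [0.1, [-0.37, -0.31, 0], [0, 0, 0]],
    [0.1, [-0.24, -0.42, 0], [0, 0, 0]],
    [0.1, [-0.08, -0.48, 0], [0, 0, 0]],
    [0.1, [0.08, -0.48, 0], [0, 0, 0]]
  ]
}}

```text
t: 17.32
tool_pos: [0.5289, -0.0796, 0.1125]
tool_rot: [2.078, 2.344, 0.006]
contact_force: [6.6, 0.3, 0.8]
opening: 0.0192
grip_force: 39.8
```

```bash
python3 f.py
```

```text
t 17.32 alpha 197.5 r 0.0696 z 0.1125 F resist 6.4 rad -1.5 z 0.8 open 0.0192 dq 0.473
```

Emit:
{"name": "play_rows", "arguments": {
  "series": [
    [0.1, [0.24, -0.42, 0], [0, 0, 0]],
    [0.1, [0.37, -0.31, 0], [0, 0, 0]],
    [0.1, [0.46, -0.17, 0], [0, 0, 0]],
    [0.1, [0.49, 0, 0], [0, 0, 0]],
    [0.1, [0.46, 0.17, 0], [0, 0, 0]],
    [0.1, [0.37, 0.31, 0], [0, 0, 0]]
  ]
}}

```text
t: 18.08
tool_pos: [0.4902, 0.0378, 0.1116]
tool_rot: [2.082, 2.351, -0.005]
contact_force: [-2.5, -7.3, 4.9]
opening: 0.0191
grip_force: 40.7
```

```bash
python3 f.py
```

```text
t 18.07 alpha 320.5 r 0.0711 z 0.1116 F resist 7.0 rad -3.2 z 4.9 open 0.0191 dq 0.353
```

Emit:
{"name": "play_rows", "arguments": {
  "series": [
    [0.1, [0.24, 0.42, 0], [0, 0, 0]],
    [0.1, [0.08, 0.48, 0], [0, 0, 0]],
    [0.1, [-0.08, 0.48, 0], [0, 0, 0]]
  ]
}}

```text
t: 18.45
tool_pos: [0.5573, 0.0585, 0.1112]
tool_rot: [-2.08, -2.352, 0.006]
contact_force: [-8.6, -5.0, 8.3]
opening: 0.019
grip_force: 40.8
```

```bash
python3 f.py
```

```text
t 18.45 alpha 19.6 r 0.0714 z 0.1112 F resist 7.3 rad -6.7 z 8.3 open 0.019 dq 0.466
```

Emit:
{"name": "play_rows", "arguments": {
  "series": [
    [0.1, [-0.24, 0.42, 0], [0, 0, 0]],
    [0.1, [-0.37, 0.31, 0], [0, 0, 0]],
    [0.1, [-0.46, 0.17, 0], [0, 0, 0]]
  ]
}}

```text
t: 18.82
tool_pos: [0.6087, 0.0119, 0.1114]
tool_rot: [-2.079, -2.35, -0.0]
contact_force: [-8.6, 3.6, 9.2]
opening: 0.019
grip_force: 41.3
```

```bash
python3 f.py
```

```text
t 18.82 alpha 77.9 r 0.0708 z 0.1114 F resist 6.2 rad -7.0 z 9.2 open 0.019 dq 0.28
```

798°, still free (6.2 N; 6.7 N at the same angle before).

Emit:
{"name": "play_rows", "arguments": {
  "series": [
    [0.1, [-0.49, 0, 0], [0, 0, 0]],
    [0.1, [-0.46, -0.17, 0], [0, 0, 0]],
    [0.1, [-0.37, -0.31, 0], [0, 0, 0]]
  ]
}}

```text
t: 19.2
tool_pos: [0.5951, -0.0567, 0.112]
tool_rot: [2.082, 2.35, 0.01]
contact_force: [2.8, 7.8, 3.5]
opening: 0.0191
grip_force: 40.2
```

```bash
python3 f.py
```

```text
t 19.2 alpha 137.4 r 0.0701 z 0.112 F resist 7.8 rad -2.9 z 3.5 open 0.0191 dq 0.299
```

Emit:
{"name": "play_rows", "arguments": {
  "series": [
    [0.1, [-0.24, -0.42, 0], [0, 0, 0]],
    [0.1, [-0.08, -0.48, 0], [0, 0, 0]]
  ]
}}

```text
t: 19.45
tool_pos: [0.5535, -0.0799, 0.1125]
tool_rot: [2.078, 2.345, 0.009]
contact_force: [7.1, 2.3, 0.5]
opening: 0.019
grip_force: 40.0
```

```bash
python3 f.py
```

```text
t 19.45 alpha 177.2 r 0.0697 z 0.1125 F resist 7.4 rad -1.1 z 0.5 open 0.019 dq 0.435
```

Emit:
{"name": "play_rows", "arguments": {
  "series": [
    [0.1, [0.08, -0.48, 0], [0, 0, 0]],
    [0.1, [0.24, -0.42, 0], [0, 0, 0]]
  ]
}}

```text
t: 19.7
tool_pos: [0.5067, -0.0714, 0.1127]
tool_rot: [2.076, 2.342, 0.003]
contact_force: [8.9, -4.6, -0.6]
opening: 0.0188
grip_force: 40.1
```

```bash
python3 f.py
```

```text
t 19.7 alpha 217.1 r 0.0696 z 0.1127 F resist 10.0 rad -0.5 z -0.6 open 0.0188 dq 0.468
```

Emit:
{"name": "play_rows", "arguments": {
  "series": [
    [0.1, [0.21, -0.2, 0], [0, 0, 0]]
  ]
}}

```text
t: 19.82
tool_pos: [0.4948, -0.0625, 0.1127]
tool_rot: [2.075, 2.342, -0.001]
contact_force: [4.7, -10.0, 1.4]
opening: 0.0189
grip_force: 40.2
```

```bash
python3 f.py
```

```text
t 19.82 alpha 229.3 r 0.0695 z 0.1127 F resist 10.2 rad 4.3 z 1.4 open 0.0189 dq 0.24
```

Emit:
{"name": "play_rows", "arguments": {
  "series": [
    [0.1, [0.16, -0.11, 0], [0, 0, 0]]
  ]
}}

```text
t: 19.95
tool_pos: [0.4882, -0.0556, 0.1126]
tool_rot: [2.075, 2.343, -0.004]
contact_force: [3.0, -11.5, 4.2]
opening: 0.0187
grip_force: 40.3
```

```bash
python3 f.py
```

```text
t 19.95 alpha 237.3 r 0.0695 z 0.1126 F resist 10.8 rad 5.1 z 4.2 open 0.0187 dq 0.141
```

Emit:
{"name": "play_rows", "arguments": {
  "series": [
    [0.1, [0, 0, 0], [0, 0, 0]],
    [0.1, [0, 0, 0], [0, 0, 0]]
  ]
}}

```text
t: 20.2
tool_pos: [0.4877, -0.0551, 0.1124]
tool_rot: [2.077, 2.345, -0.004]
contact_force: [-0.6, -9.3, 6.1]
opening: 0.0192
grip_force: 40.5
```

```bash
python3 f.py; python3 f.py
```

```text
t 20.2 alpha 237.8 r 0.0696 z 0.1124 F resist 6.8 rad 6.3 z 6.1 open 0.0192 dq 0.004
t 20.2 alpha 237.8 r 0.0696 z 0.1124 F resist 6.8 rad 6.3 z 6.1 open 0.0192 dq 0.004
```

Emit:
{"name": "play_rows", "arguments": {
  "series": [
    [0.1, [0.13, -0.07, 0], [0, 0, 0]]
  ]
}}

```text
t: 20.32
tool_pos: [0.484, -0.0502, 0.1126]
tool_rot: [2.076, 2.343, -0.006]
contact_force: [0.5, -12.9, 3.9]
opening: 0.0189
grip_force: 40.4
```

```bash
python3 f.py
```

```text
t 20.32 alpha 242.9 r 0.0696 z 0.1126 F resist 11.0 rad 6.8 z 3.9 open 0.0189 dq 0.106
```

About 963° wound: 11.0 N moving against 6.6 N free, so roughly 4.4 N above free running, which is firm. Now I let go and withdraw.

Emit:
{"name": "play_rows", "arguments": {
  "series": [
    [0.1, [0, 0, 0], [0, 0, 0]],
    [0.55, [0, 0, 0], [0, 0, 0]],
    [0.55, [0, 0, 0], [0, 0, 0]],
    [0.55, [0, 0, -0.1], [0, 0, 0]],
    [0.55, [0, 0, -0.4], [0, 0, 0]],
    [0.55, [0, 0, -0.8], [0, 0, 0]],
    [0.55, [0, 0, -0.9], [0, 0, 0]],
    [0.55, [0, 0, -0.5], [0, 0, 0]]
  ]
}}

```text
t: 21.32
tool_pos: [0.4825, -0.0459, 0.2479]
tool_rot: [2.081, 2.35, 0.003]
contact_force: [0.2, -0.5, 0.1]
opening: 0.047
grip_force: 0.0
```

Emit:
{"name": "play_rows", "arguments": {
  "series": [
    [0.55, [-0.8, 0, -0.2], [0, 0, 0]],
    [0.55, [-0.8, 0, 0], [0, 0, 0]],
    [0.55, [-0.8, 0, 0], [0, 0, 0]],
    [0.55, [-0.8, 0, 0], [0, 0, 0]],
    [0.55, [0, 0, 0], [0, 0, 0]]
  ]
}}

```text
t: 21.95
tool_pos: [0.5009, -0.2066, 0.2545]
tool_rot: [-2.086, -2.348, 0.0]
contact_force: [-0.2, 0.1, -1.2]
opening: 0.0467
grip_force: 0.0
```

```bash
python3 - <<'E'
from station import ctrl,imaging
from h import *
o=ctrl.get_obs();print(o["tool_pos"],o["contact_force"],o["opening"])
s=imaging.get_image("side");t=imaging.get_image("top")
cv2.imwrite("pics/end.png",np.hstack([cv2.resize(s["color"][90:384,100:400],(400,392)),cv2.resize(t["color"][80:300,150:480],(400,267*392//267))]))
E
```

```text
[ 0.50089462 -0.20658202  0.25454756] [-0.17301729  0.10474981 -1.18514164] 0.04665466740648566
```

View pics/end.png

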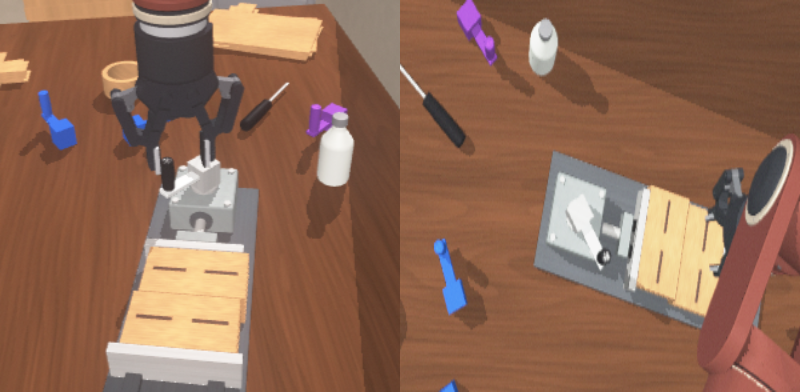

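The crank sits on the collar with its handle top at side (168,160) and top (603,257). Both piles are closed up between jaw and fence, and the other objects are unmoved. I check the crank height, then hand in.

```bash
python3 - <<'E'
from station import ctrl
import pickle
from h import *
_,ims=pickle.load(open("pics/a.pkl","rb"))
p=cross(ray(ims["top"],317.5,224.2),ray(ims["side"],226,210));print(p)
if abs(p[0][2]-.152)<.009: print(ctrl.finish_job())
E
```

```text
(array([ 0.4846519 , -0.04804888,  0.14790976]), np.float64(0.0011173421434749618))
the job is handed in; nothing more can be done
None
```

The crank is fully on the shaft and was wound clockwise about 2.7 turns, until the jaw gripped the piles at an estimated 4.4 N above free running (firm is 3.5–5 N). I then let go and left it in place, and handed the job in at about 22 s with the bottle, tape and screwdriver undisturbed.

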